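# Third hand at the window frame: clear the vial, press the organizer tray home

## Task

I am about to screw the little wooden tray for the pill organizer to the window frame and need a third hand. First take the amber vial out of the way and stand it gently in the blue dish; then set the tray flat on the sill, its tall back flush and square against the frame, between the two strips of yellow tape, and keep it pressed against the frame with a steady push of about 10 N for at least three seconds, never slamming or forcing it. Finish while still holding it pressed like that - do not let go - and leave everything else where it stands.

Things in the scene. Friction and masses are not known exactly. Their poses are not given: they have to be found in the camera images.
- frame: Bottom rail of a dark wooden window frame, fixed on the sill, rigid: 1.9 m long, 60 mm deep, 70 mm high (plus a 12 mm upstand along its far top edge). Origin: foot of the room-side face at sill height, midway between two strips of yellow tape; x points out of the room into the rail (the face is the plane x = 0), y along the rail, z up. Its place and yaw vary.
- mark (a point): Same point and axes as the frame's origin: the foot of the tray's back belongs here. The two 24 mm wide strips of yellow tape go over the rail's top edge; their inner edges are at y = -111 and +111 mm.
- tray: Loose light-wood tray, 78 mm deep (x), 210 mm long (y), about 0.25 kg, rigid. Origin: centre of its underside; x points from low front lip to tall back, z up. Boards 10 mm thick: base, top at 10 mm; back at x = 29 to 39 mm, 65 mm high, with two screw holes at y = -70 and 70 mm; lip at x = -39 to -29 mm and two end cheeks, 36 mm high. Trough between lip and back 58 mm wide.
- tray_back (a point): Middle of the lower outer edge of the tray's tall back (tray x = +39 mm, y = 0, underside height). Axes as the tray. The tray slides on the sill: if it is also pushed down on the sill, friction there takes up part of the push meant for the frame.
- tray_lip (a point): Middle of the top of the tray's front lip (tray x = -34 mm, y = 0, 36 mm above its underside), axes as the tray. The lip can be gripped from above across its 10 mm thickness, one finger in the trough (its floor is 26 mm below the lip's top); the screw holes then stay free.
- vial: Amber plastic pill vial with a white ribbed cap, closed, loose, about 40 g, standing on the sill in front of the frame where the tray belongs. Body 34 mm diameter and 58 mm high, cap 39 mm diameter and 18 mm high above it, 76 mm in all. Origin: centre of its underside, z up along it.
- dish: Loose blue ceramic dish, round, 120 mm across the rim, 24 mm high, about 0.22 kg; its flat inner floor is 6 mm above its underside and about 80 mm across. Origin: centre of its underside.
- organizer: White plastic weekly pill organizer with seven flip lids, 50 x 180 x 28 mm, loose; stays where it is. Origin: centre of its underside, y along its length.
- tumbler: Clear glass tumbler, 72 mm diameter at the rim, 95 mm high, loose; stays where it is. Origin: centre of its underside.
- spoon: Stainless teaspoon, 133 mm long, up to 10 mm high, lying on the sill, loose; stays where it is. Origin: near its middle at sill height, x along it towards the bowl.

How it is judged (in metres and radians):
On the way, in this order (a step that is already met when the one before it is completed fails the run):
1. the vial stands upright in the blue dish, let go and at rest (horizontal distance between vial and dish below 0.022 m and z of vial in the frame of dish between 0.003 and 0.01 m and angle between vial's own z axis and vertical below 0.12 rad and contact force between the fingers and vial below 0.05 N and linear speed of vial below 0.02 m/s), for 0.3 s.
2. the tray, flat on the sill, between the tapes and flush with the frame, is pressed against the frame by the gripper with 5 to 15 N for 2 s (x of tray_back in the frame of mark between -0.003 and 0.003 m and y of tray_back in the frame of mark between -0.008 and 0.008 m and height (world z) of tray_back below 0.004 m and angle between tray's own z axis and vertical below 0.05 rad and angle between the y axis of tray and the y axis of frame, either way round below 0.035 rad and contact force between tray and frame between 5 and 15 N and contact force between the fingers and tray above 4 N and linear speed of tray below 0.01 m/s), for 2 s.
At the end, for the whole second after the job is handed in: Gripper still pressing the tray on the frame with 5 to 15 N: back within 3 mm of the face, within 8 mm of mid-tapes, square to 2 deg, flat on the sill (4 mm, 3 deg), at rest. Vial upright in the dish (22 mm off centre at most), let go. Organizer, tumbler, spoon moved under 20 mm, dish under 40 (all of step 1 and all of step 2 and distance of each of organizer, tumbler, spoon from where it was at the start of the episode below 0.02 m and distance of dish from where it was at the start of the episode below 0.04 m); the arm keeps its last pose, push and grip.
It fails at once if organizer, tumbler or spoon pushed more than 20 mm from its place (distance of any of organizer, tumbler, spoon from where it was at the start of the episode above 0.02 m).
It fails at once if dish knocked away from its place (40 mm) (distance of dish from where it was at the start of the episode above 0.04 m).
It fails at once if vial dropped or thrown (falls free at more than 0.7 m/s) (linear speed of vial above 0.7 m/s and contact force between the fingers and vial below 0.01 N).
It fails at once if tray forced against the frame with more than 30 N (contact force between tray and frame above 30 N).
It also fails if it takes over 67 s, if anything falls off the work surface, if the arm or the gripper's body presses on something with over 40 N, if the wrist force passes 120 N, or if a joint passes its speed limit or range.

## Robot

A 7-joint arm with a two-finger parallel gripper is mounted at the origin on the work surface. World frame = base frame: x ahead of the robot, y to its left, z up, the work surface at z = 0. Lengths are in m, angles in degrees, forces in N, time in s.
With the tool pointing down it reaches from about 0.425 to 0.875 m from the base axis. Payload 4.7 kg.
Tool frame: the origin (TCP) lies between the finger pads; the fingertips stand 8 mm ahead of it and the grasp point (between the pads) lies 11 mm behind it (env.tip_extent is the distance from the TCP to the fingertips, in m); z points along the fingers, y is the line along which they close (so a half turn about z gives the same grasp; the last joint's range is limited). The gripper opens to 87 mm and grips with 3 to 60 N. Pads are 19 mm wide; open, the fingers measure 117 mm over their backs; the gripper's body (75 mm by 190 mm) begins 51 mm behind the grasp point.
Start: joints at [0.808, 18.392, -4.016, 83.108, 1.295, 78.541, -3.26], TCP at [0.65, -0, 0.231] pointing down, gripper open.
Joint ranges: [-163.93, 163.93], [-17.29, 119.83], [-79.2, 71.16], [3.27, 140.29], [-89.18, 269.18], [5.43, 117.66], [-154.24, 154.24]. Speed limits (degrees/s): [147.25, 147.25, 180, 180, 180, 180, 180].

## Interface

Orientations are given as [roll, pitch, yaw] about the fixed x, y, z axes, in that order (R = Rz(yaw) Ry(pitch) Rx(roll)).
In Python, from cell import sensors, vision, workorder, env gives the robot as it stands.
- The arm moves only by the tool drive_tool, never from a script. Its argument "moves" is a list of rows, each an object of numbers: "x", "y", "z": the shift along the tool's x, y, z in mm; "rx", "ry", "rz": the turn, a rotation vector about the tool's x, y, z in rad; "fingers": the closure, from -1 (fully open) to 1 (shut). In form: [{"x": .., "y": .., "z": .., "rx": .., "ry": .., "rz": .., "fingers": ..}, ...]. A call has 1 to 20 rows; each row is the pose to reach, as a shift and turn from the pose commanded when the call began, along the tool's axes at that moment; what a row does not reach only later rows make up. A row lasts 1/8 s, in which the tool goes at most 62.5 mm and 10.7 degrees, less where a joint would pass 70% of its speed; a pose out of reach is approached as far as the arm can. A call with a gripper value outside its range is refused whole. The fingers move at their own pace and stop on an object; "force" is the grip in N (left out, the last holds). Time passes only in rows, so rows that repeat a pose let the fingers close. It gives the time, the measured TCP pose, the force, the opening and the grip force at its end, in the units of the state.
- sensors.get_obs(): the state, without advancing time (a new reading comes with each control period).
- vision.read_camera(name): name is "scene" or "side" or "wrist"; returns a dict with "image" (480x640x3 uint8, red, green, blue), "fx", "fy", "cx", "cy" (pixels), "R" (3x3) and "t" (3): a world point X has camera coordinates R X + t. Camera axes: x right, y down, z forward; pixel columns grow to the right and rows downward; lengths in m; the calibration is good to about 2 mm. A picture is of the moment at which its call begins. There is no depth.
- workorder.sign_off(): hands the job in; it is judged then, once.
The state is a dict: "time_s": time; "qpos": joint angles; "joint_velocities": joint speeds; "effort": joint torques, N m; "tool_pos": TCP position; "tool_rot": TCP orientation; "force": force on the tool from outside, world axes, zero at the start; "wrist_torque": the same for the moment, N m; "grip_width": finger opening in m; "grasp_force": force on a finger pad.
Only numpy, scipy, OpenCV 4.12 (cv2) and the standard library are available. Lean on these libraries where they do the work, as an engineer would, in place of code of your own. Each camera call takes 0.05 s, during which the arm holds its last target. There are 200 camera calls.

## Working session

There is one attempt and no reset: what is moved stays moved. The work goes in short steps, Python scripts to look and compute and a tool call to move; the robot and the scene stay as the last step left them, time stands still between calls to the robot, and variables do not carry over. Pictures are saved under pics/ and viewed, at most 10 in all, crops included, and the job is handed in when it is done.

Besides the shell and the picture viewer there is one more tool, called by a JSON object that holds its "api" and its "payload". drive_tool: Moves the arm, as the interface text tells. Its arguments: {"type":"object","properties":{"moves":{"type":"array"},"force":{"type":"number"}},"required":["moves"]}

```bash
mkdir -p pics; ls
python3 - <<'E'
from cell import sensors,vision,env
import cv2,numpy as np
ims=[]
for n in["scene","side","wrist"]:
    d=vision.read_camera(n);cv2.imwrite(f"pics/{n}0.png",d["image"][:,:,::-1]);np.savez(f"{n}0.npz",**d)
    print(n,d["fx"],d["cx"],d["cy"],(-d["R"].T@d["t"]).round(3),d["R"][2].round(2))
o=sensors.get_obs();print(o)
E
```

```text
pics
scene 591.1317907875666 318.3882522723612 240.67854215156504 [1.197 0.293 1.168] [-0.49 -0.23 -0.84]
side 445.34722544125276 316.83912634011745 238.6503513359638 [ 0.125 -0.871  0.856] [ 0.34  0.7  -0.63]
wrist 381.28961531455275 315.0719106829297 238.90493814761112 [0.65  0.071 0.385] [-0.   -0.26 -0.97]
{'time_s': 0.15, 'qpos': array([ 0.80792217, 18.42979857, -4.0162751 , 83.16060619,  1.29503732,
       78.53954953, -3.26001009]), 'joint_velocities': array([-0.0215903 , -0.02954695,  0.08636213, -0.14286635,  0.11185215,
       -0.05572953, -0.00164138]), 'effort': array([ 2.16972071e-04, -4.91794288e+01, -4.04079035e-01, -3.12878716e+01,
       -6.39387709e-02,  4.04033612e-02,  9.90178205e-05]), 'tool_pos': array([ 6.49587114e-01, -3.94030133e-05,  2.29691808e-01]), 'tool_rot': array([-1.79915269e+02,  4.87708991e-03,  9.00022169e+01]), 'force': array([ 0.27891474,  0.01461608, -0.77454866]), 'wrist_torque': array([-0.03424495,  0.0497922 , -0.02598672]), 'grasp_force': 0.0, 'grip_width': 0.08682233323488568}
```

View pics/scene0.png

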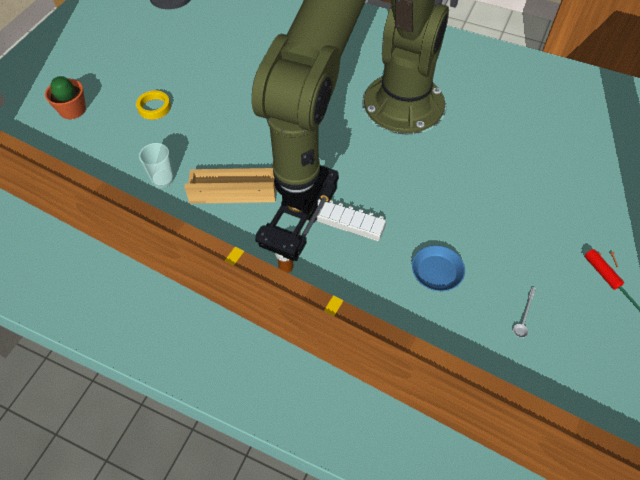

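View pics/side0.png

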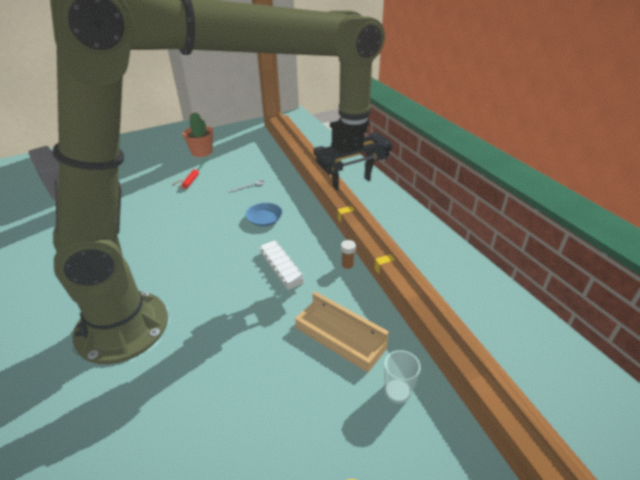

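View pics/wrist0.png

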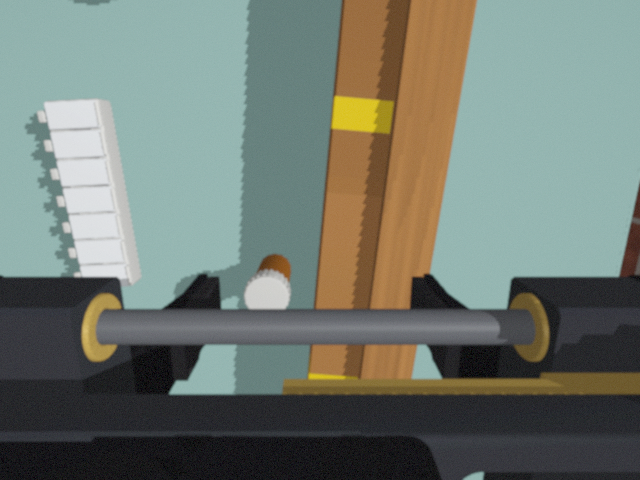

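Scene: tapes at (235,256) and (334,305), tray at (230,186), vial half hidden at (285,262), dish at (438,267). Side: vial cap at (348,245), dish (264,215), tray (342,330) with its tall, holed back on the window side. Wrist: cap at (268,292), tape at (362,115).

```bash
cat > h.py <<'E'
import numpy as np,cv2
def ld(n):
    d=dict(np.load(n+".npz"));d["hsv"]=cv2.cvtColor(d["image"],cv2.COLOR_RGB2HSV);return d
def snap(name,tag):
    from cell import vision
    d=vision.read_camera(name);np.savez(tag+".npz",**d);cv2.imwrite(f"pics/{tag}.png",d["image"][:,:,::-1]);return ld(tag)
def ray(d,p):
    v=np.array([(p[0]-d["cx"])/d["fx"],(p[1]-d["cy"])/d["fy"],1.]);v=d["R"].T@v
    return -d["R"].T@d["t"],v/np.linalg.norm(v)
def onz(d,p,z):
    c,v=ray(d,p);return c+v*(z-c[2])/v[2]
def tri(*dp):
    A=np.zeros((3,3));b=np.zeros(3);rs=[ray(d,p) for d,p in dp]
    for c,v in rs:
        M=np.eye(3)-np.outer(v,v);A+=M;b+=M@c
    X=np.linalg.solve(A,b);return X,[round(float(np.linalg.norm(np.cross(X-c,v)))*1e3,1) for c,v in rs]
def blobs(d,lo,hi,amin=60,roi=None):
    m=cv2.inRange(d["hsv"],np.array(lo),np.array(hi))
    if roi:
        k=np.zeros_like(m);k[roi[1]:roi[3],roi[0]:roi[2]]=255;m&=k
    m=cv2.morphologyEx(m,cv2.MORPH_OPEN,np.ones((2,2),np.uint8))
    cs,_=cv2.findContours(m,cv2.RETR_EXTERNAL,cv2.CHAIN_APPROX_NONE)
    return sorted([c for c in cs if cv2.contourArea(c)>amin],key=lambda c:-cv2.contourArea(c))
def quad(c,e=0.06):
    return cv2.approxPolyDP(cv2.convexHull(c),e*cv2.arcLength(c,True),True)[:,0]
E
python3 - <<'E'
from h import *
np.set_printoptions(precision=4,suppress=True)
S,D,W=[ld(n+"0") for n in("scene","side","wrist")]
for n,d in(("scene",S),("side",D),("wrist",W)):
    for nm,lo,hi in(("yellow",(24,150,120),(34,255,255)),("blue",(100,100,60),(118,255,255)),("wood",(12,60,140),(23,175,255))):
        for c in blobs(d,lo,hi)[:4]:
            q=quad(c,.04);print(n,nm,cv2.contourArea(c),cv2.boundingRect(c),q.tolist())
            if nm=="yellow": print(onz(d,cv2.minAreaRect(c)[0],.07),[onz(d,p,.07)[:2].round(4).tolist() for p in q])
            if nm=="blue": e=cv2.fitEllipse(c);print("ell",e,onz(d,e[0],.024))
            if nm=="wood": print([onz(d,p,.036)[:2].round(3).tolist() for p in q])
for n,d,roi in(("side",D,(335,235,362,255)),("wrist",W,(240,260,300,310))):
    for c in blobs(d,(0,0,140),(179,60,255),40,roi): print(n,"cap",cv2.boundingRect(c),cv2.minEnclosingCircle(c))
E
```

```text
scene yellow 714.5 (137, 91, 33, 29) [[167, 95], [165, 116], [141, 115], [137, 103], [143, 95]]
[ 0.3451 -0.5746  0.07  ] [[0.2985, -0.5614], [0.3659, -0.5245], [0.3883, -0.5828], [0.3561, -0.6168], [0.3246, -0.6192]]
scene yellow 163.5 (326, 297, 18, 19) [[336, 297], [343, 302], [333, 315], [326, 310]]
[0.6831 0.0899 0.07  ] [[0.6627, 0.0846], [0.6674, 0.1025], [0.7032, 0.0956], [0.6987, 0.0779]]
scene yellow 139.5 (227, 248, 17, 17) [[243, 251], [235, 264], [227, 261], [236, 248]]
[ 0.6622 -0.1552  0.07  ] [[0.6432, -0.1462], [0.6796, -0.1461], [0.6801, -0.1655], [0.6428, -0.1639]]
scene blue 1831.0 (413, 246, 53, 46) [[423, 249], [456, 253], [465, 267], [461, 283], [436, 291], [419, 282], [413, 262]]
ell ((438.97900390625, 268.7230224609375), (43.92106628417969, 53.131893157958984), 107.39982604980469) [0.4802 0.257  0.024 ]
scene wood 1640.0 (186, 183, 90, 21) [[275, 202], [190, 203], [186, 185], [274, 183]]
[[0.473, -0.156], [0.559, -0.339], [0.517, -0.377], [0.423, -0.184]]
scene wood 587.5 (190, 169, 85, 14) [[274, 177], [190, 182], [193, 170]]
[[0.406, -0.193], [0.505, -0.373
[... 1210 characters left out ...]
, 310) [[477, 0], [430, 273], [373, 309], [412, 0]]
[[0.781, 0.178], [0.761, -0.057], [0.707, -0.095], [0.728, 0.178]]
wrist wood 6587.5 (317, 130, 57, 180) [[371, 133], [354, 306], [318, 309], [334, 130]]
[[0.699, 0.074], [0.688, -0.092], [0.652, -0.095], [0.666, 0.077]]
wrist wood 3970.0 (337, 0, 53, 100) [[389, 0], [376, 99], [337, 96], [346, 0]]
[[0.709, 0.178], [0.702, 0.102], [0.668, 0.105], [0.675, 0.178]]
wrist wood 1701.0 (362, 346, 56, 36) [[417, 346], [412, 380], [362, 380], [367, 346]]
[[0.754, -0.136], [0.751, -0.176], [0.699, -0.176], [0.702, -0.136]]
side cap (341, 241, 16, 13) ((348.5, 246.0), 7.762187480926514)
wrist cap (244, 271, 49, 39) ((268.0, 294.5), 24.88483428955078)
```

Run:
```python
import cv2,numpy as np
a=cv2.imread("pics/scene0.png")[155:215,175:290];b=cv2.imread("pics/side0.png")[230:375,290:400]
a=cv2.resize(a,None,fx=4,fy=4);b=cv2.resize(b,None,fx=3,fy=3)
o=np.zeros((435,800,3),np.uint8);o[:240,:460]=a;o[:,465:465+330]=b
cv2.imwrite("pics/crop1.png",o)
```

```text
(no output)
```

View pics/crop1.png

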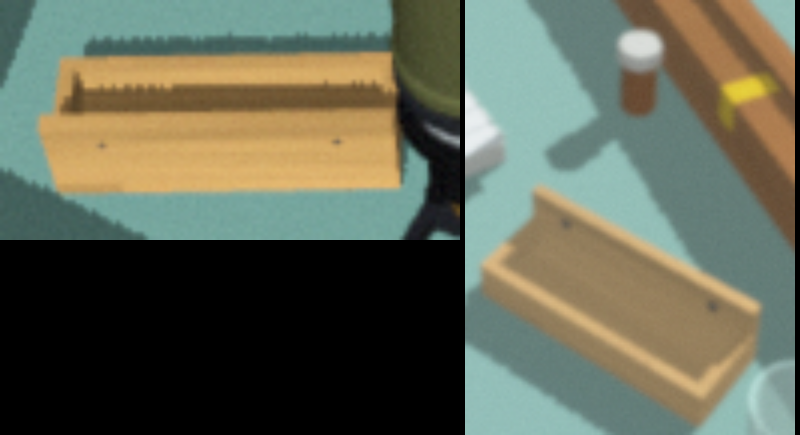

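Crop: back's outer face with its holes at scene (200,191) and (259,190); side back-top corners (313,292), (388,333), lip-top corners (297,318), (368,361).

Run:
```python
from h import *
np.set_printoptions(precision=4,suppress=True)
S,D,W=[ld(n+"0") for n in("scene","side","wrist")]
print("cap",tri((D,(348.5,244)),(W,(267.5,292))))
print("dish rim",tri((D,(264,214.9)),(S,(439,267.5))))
a,b=onz(D,(313.3,292.3),.065),onz(D,(388.3,332.7),.065);print("back",a,b,np.linalg.norm(a-b))
a,b=onz(D,(296.7,318),.036),onz(D,(368.3,361),.036);print("lip",a,b,np.linalg.norm(a-b))
print("back corner tri",tri((D,(388.3,332.7)),(S,(184.5,184.5))), "hole",tri((D,(372.3,331.7)),(S,(200,191.5))))
print("tape2 corner tri",tri((W,(310,375)),(S,(243,251))),"tape1",tri((W,(335,98)),(S,(343,302))),tri((W,(333,129)),(S,(336,297))))
# rail near top edge in wrist: first rail pixel per row
pts=[]
for r in list(range(5,90,5))+list(range(140,270,5)):
    row=W["hsv"][r,300:400];m=(row[:,0]<24)&(row[:,1]>110);pts.append((300+np.argmax(m),r))
P=np.array([onz(W,p,.07)[:2] for p in pts]);k=np.polyfit(P[:,1],P[:,0],1);print("rail x=",k,"deg",np.degrees(np.arctan(k[0])),np.std(P[:,0]-np.polyval(k,P[:,1])))
for nm,p in(("tumbler",(397,390)),):print(nm,onz(D,p,0.))
print("tumbler rim",onz(D,(402,367),.095))
for p in[(48,103),(100,102),(138,283),(110,110)]:print("org",onz(W,p,.028)[:2])
```

```text
cap (array([ 0.6089, -0.061 ,  0.0745]), [1.4, 1.4])
dish rim (array([0.4767, 0.2543, 0.0186]), [3.0, 3.0])
back [ 0.4474 -0.1727  0.065 ] [ 0.5403 -0.3625  0.065 ] 0.21132522942986226
lip [ 0.386  -0.2052  0.036 ] [ 0.4736 -0.3888  0.036 ] 0.20345935719795374
back corner tri (array([ 0.5374, -0.3631,  0.068 ]), [1.8, 1.8]) hole (array([ 0.5224, -0.3304,  0.043 ]), [2.0, 2.0])
tape2 corner tri (array([ 0.6444, -0.1452,  0.0722]), [0.1, 0.1]) tape1 (array([0.665 , 0.1011, 0.0644]), [0.5, 0.5]) (array([0.6624, 0.0805, 0.0665]), [3.8, 3.8])
rail x= [0.0859 0.6557] deg 4.910377456536951 0.00023206223507927755
tumbler [ 0.5045 -0.4589  0.    ]
tumbler rim [ 0.5006 -0.4665  0.095 ]
org [0.4131 0.1   ]
org [0.4593 0.1008]
org [ 0.4722 -0.0702]
org [0.4672 0.0941]
```

{"api": "drive_tool", "payload": {"moves": [{"x":-15,"y":-10,"z":20,"rz":0.18,"fingers":-1},{"x":-30,"y":-20,"z":45,"rz":0.36,"fingers":-1},{"x":-45,"y":-30,"z":70,"rz":0.54,"fingers":-1},{"x":-61,"y":-41,"z":90,"rz":0.72,"fingers":-1},{"x":-61,"y":-41,"z":100,"rz":0.9,"fingers":-1},{"x":-61,"y":-41,"z":110,"rz":1.08,"fingers":-1},{"x":-61,"y":-41,"z":110,"rz":1.26,"fingers":-1},{"x":-61,"y":-41,"z":110,"rz":1.43,"fingers":-1},{"x":-61,"y":-41,"z":110,"rz":1.571,"fingers":-1},{"x":-61,"y":-41,"z":110,"rz":1.571,"fingers":-1},{"x":-61,"y":-41,"z":110,"rz":1.571,"fingers":-1}]}}

```text
invalid input at $.moves[0]: expected keys x, y, z, rx, ry, rz, fingers
```

Run:
```python
from h import *
from cell import sensors
d=snap("wrist","w1");s=snap("side","s1");o=sensors.get_obs();print(o["tool_pos"],o["tool_rot"],o["force"])
```

```text
[ 6.49756918e-01 -1.30494223e-05  2.30025756e-01] [-1.79948724e+02  1.33364612e-03  9.00034273e+01] [ 0.16916182 -0.26394998  1.08655243]
```

View pics/w1.png

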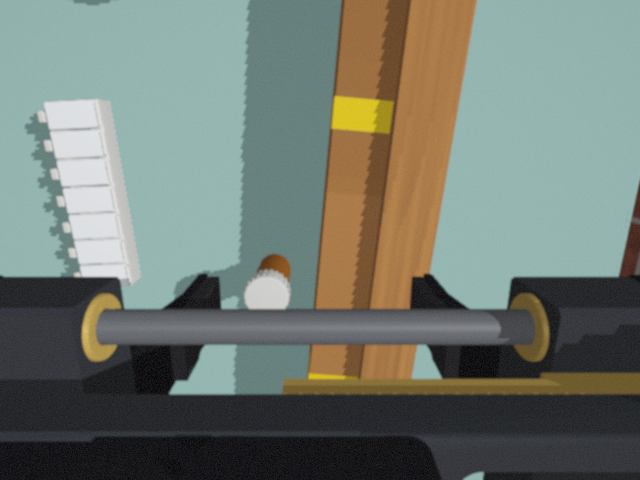

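The move was refused because every row needs all seven keys, so the picture is the same as before (cap at (268,292)). Resending with full rows.

{"api": "drive_tool", "payload": {"moves": [{"x":-15,"y":-10,"z":20,"rx":0,"ry":0,"rz":0.18,"fingers":-1},{"x":-30,"y":-20,"z":45,"rx":0,"ry":0,"rz":0.36,"fingers":-1},{"x":-45,"y":-30,"z":70,"rx":0,"ry":0,"rz":0.54,"fingers":-1},{"x":-61,"y":-41,"z":90,"rx":0,"ry":0,"rz":0.72,"fingers":-1},{"x":-61,"y":-41,"z":100,"rx":0,"ry":0,"rz":0.9,"fingers":-1},{"x":-61,"y":-41,"z":110,"rx":0,"ry":0,"rz":1.08,"fingers":-1},{"x":-61,"y":-41,"z":110,"rx":0,"ry":0,"rz":1.26,"fingers":-1},{"x":-61,"y":-41,"z":110,"rx":0,"ry":0,"rz":1.43,"fingers":-1},{"x":-61,"y":-41,"z":110,"rx":0,"ry":0,"rz":1.571,"fingers":-1},{"x":-61,"y":-41,"z":110,"rx":0,"ry":0,"rz":1.571,"fingers":-1},{"x":-61,"y":-41,"z":110,"rx":0,"ry":0,"rz":1.571,"fingers":-1}]}}

```text
time_s: 1.62
tool_pos: [0.609, -0.0609, 0.1205]
tool_rot: [-180.0, 0.0, 0.1]
force: [0.2, -0.5, -0.3]
grip_width: 0.0866
grasp_force: 0.0
```

Run:
```python
from h import *
from cell import sensors
d=snap("wrist","w2");s=snap("side","s2");o=sensors.get_obs();print(o["time_s"],o["tool_pos"],o["tool_rot"],o["force"])
for c in blobs(d,(0,0,140),(179,60,255),200): print(cv2.boundingRect(c),cv2.minEnclosingCircle(c),onz(d,cv2.minEnclosingCircle(c)[0],.076))
```

```text
1.725 [ 0.60899112 -0.0609675   0.1205359 ] [-1.79997032e+02  1.04883211e-03  7.55743456e-02] [-0.31973804 -0.32315651 -0.71567493]
(171, 345, 272, 51) ((306.5, 386.0), 135.73606872558594) [ 0.5340686  -0.05531141  0.076     ]
(220, 232, 142, 79) ((288.942626953125, 279.38525390625), 72.80201721191406) [ 0.60268604 -0.04581251  0.076     ]
(0, 260, 196, 51) ((97.5, 270.0), 98.01158142089844) [0.60809176 0.06018591 0.076     ]
(450, 0, 190, 21) ((544.5, 10.0), 95.02772521972656) [ 0.73699551 -0.16748165  0.076     ]
(105, 319, 235, 9) ((222.0, 323.5), 117.05243682861328) [ 0.57556102 -0.00679704  0.076     ]
(358, 288, 53, 23) ((384.3704528808594, 301.74871826171875), 26.635690689086914) [ 0.58924354 -0.09972208  0.076     ]
(462, 297, 47, 14) ((485.0, 303.0), 23.086891174316406) [ 0.58854472 -0.15690505  0.076     ]
(354, 319, 68, 10) ((387.47760009765625, 322.0), 33.537410736083984) [ 0.57662518 -0.10212008  0.076     ]
```

View pics/w2.png

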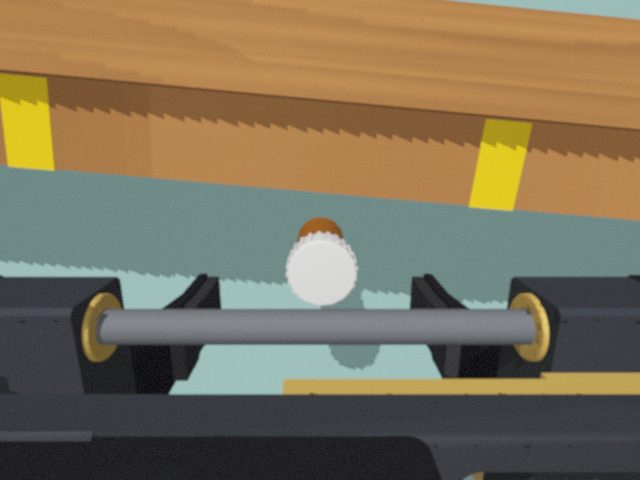

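The wrist view shows the cap at (321,269), centred between the fingers, with both tapes clear: inner front corners at (54,170) and (469,209).

Run:
```python
from h import *
d=ld("w2")
print("cap",onz(d,(321,269),.076),"tri",tri((d,(321,269)),(ld("wrist0"),(267.5,292))))
a,b=onz(d,(54,170),.07),onz(d,(469.5,209.5),.07);print(a,b,np.linalg.norm(a-b),(a+b)/2,np.degrees(np.arctan2((a-b)[0],(a-b)[1])))
for c in blobs(d,(24,150,120),(34,255,255),200,(0,0,640,250)):print(quad(c,.04).tolist())
```

```text
cap [ 0.60883537 -0.06366882  0.076     ] tri (array([ 0.60625837, -0.06359332,  0.06736663]), [0.5, 0.5])
[0.66229084 0.07877066 0.07      ] [ 0.641254   -0.14487771  0.07      ] 0.2246355698074513 [ 0.65177242 -0.03305353  0.07      ] 5.373551627256223
[[0, 75], [47, 80], [55, 170], [9, 165]]
[[531, 125], [514, 208], [470, 207], [487, 121]]
```

{"api": "drive_tool", "payload": {"moves": [{"x":-1,"y":2,"z":30,"rx":0,"ry":0,"rz":0,"fingers":-1},{"x":-1,"y":2,"z":60,"rx":0,"ry":0,"rz":0,"fingers":-1},{"x":-1,"y":2,"z":80,"rx":0,"ry":0,"rz":0,"fingers":-1},{"x":-1,"y":2,"z":86,"rx":0,"ry":0,"rz":0,"fingers":-1},{"x":-1,"y":2,"z":86,"rx":0,"ry":0,"rz":0,"fingers":0.1},{"x":-1,"y":2,"z":86,"rx":0,"ry":0,"rz":0,"fingers":0.5},{"x":-1,"y":2,"z":86,"rx":0,"ry":0,"rz":0,"fingers":0.5},{"x":-1,"y":2,"z":86,"rx":0,"ry":0,"rz":0,"fingers":0.5},{"x":-1,"y":2,"z":86,"rx":0,"ry":0,"rz":0,"fingers":0.5},{"x":-1,"y":2,"z":86,"rx":0,"ry":0,"rz":0,"fingers":0.5}], "force": 8}}

```text
time_s: 2.98
tool_pos: [0.6081, -0.0631, 0.0347]
tool_rot: [180.0, -0.0, -0.0]
force: [-1.0, -0.0, 0.5]
grip_width: 0.039
grasp_force: 8.0
```

Width 39 mm means the pads caught only the cap's lower edge. I'll reopen, rise 19 mm and grip the cap squarely.

{"api": "drive_tool", "payload": {"moves": [{"x":0,"y":0,"z":0,"rx":0,"ry":0,"rz":0,"fingers":-0.2},{"x":0,"y":0,"z":0,"rx":0,"ry":0,"rz":0,"fingers":-0.2},{"x":0,"y":0,"z":-10,"rx":0,"ry":0,"rz":0,"fingers":-0.2},{"x":0,"y":0,"z":-19,"rx":0,"ry":0,"rz":0,"fingers":-0.2},{"x":0,"y":0,"z":-19,"rx":0,"ry":0,"rz":0,"fingers":0.5},{"x":0,"y":0,"z":-19,"rx":0,"ry":0,"rz":0,"fingers":0.5},{"x":0,"y":0,"z":-19,"rx":0,"ry":0,"rz":0,"fingers":0.5},{"x":0,"y":0,"z":-19,"rx":0,"ry":0,"rz":0,"fingers":0.5},{"x":0,"y":0,"z":-29,"rx":0,"ry":0,"rz":0,"fingers":0.5},{"x":0,"y":0,"z":-59,"rx":0,"ry":0,"rz":0,"fingers":0.5},{"x":0,"y":0,"z":-69,"rx":0,"ry":0,"rz":0,"fingers":0.5},{"x":0,"y":0,"z":-69,"rx":0,"ry":0,"rz":0,"fingers":0.5}], "force": 10}}

```text
time_s: 4.47
tool_pos: [0.6085, -0.063, 0.1043]
tool_rot: [180.0, -0.1, -0.0]
force: [-0.5, -0.4, -0.5]
grip_width: 0.0385
grasp_force: 10.0
```

Run:
```python
from h import *
np.set_printoptions(precision=4,suppress=True)
s=snap("side","s3");c=snap("scene","c3")
e=[cv2.fitEllipse(blobs(d,(100,100,60),(118,255,255))[0]) for d in(s,c)];print(e)
for z in(.02,.024):print([onz(d,x[0],z) for d,x in zip((s,c),e)])
print(tri((s,e[0][0]),(c,e[1][0])))
a=s["image"][170:290,220:420,::-1];b=c["image"][160:300,240:480,::-1]
o=np.zeros((560,800,3),np.uint8);o[:240,:400]=cv2.resize(a,None,fx=2,fy=2);o[240:520,:480]=cv2.resize(b,None,fx=2,fy=2);cv2.imwrite("pics/crop3.png",o)
```

```text
[((264.16265869140625, 214.87586975097656), (20.257328033447266, 33.64542007446289), 84.85356140136719), ((438.96759033203125, 268.70538330078125), (43.95280075073242, 53.15139389038086), 107.09275817871094)]
[array([0.4782, 0.2488, 0.02  ]), array([0.4776, 0.2569, 0.02  ])]
[array([0.4765, 0.2434, 0.024 ]), array([0.4801, 0.257 , 0.024 ])]
(array([0.4782, 0.2555, 0.017 ]), [2.4, 2.4])
```

View pics/crop3.png

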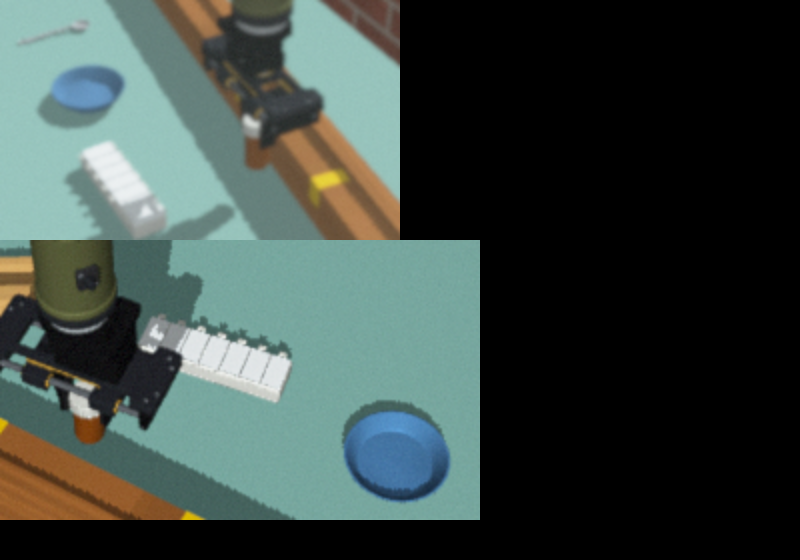

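Vial is held upright by the cap; the dish at ~(0.478, 0.253) is clear, and the vial's bottom clears the organizer.

{"api": "drive_tool", "payload": {"moves": [{"x":-6,"y":-15,"z":0,"rx":0,"ry":0,"rz":0,"fingers":0.5},{"x":-20,"y":-48,"z":0,"rx":0,"ry":0,"rz":0,"fingers":0.5},{"x":-37,"y":-90,"z":0,"rx":0,"ry":0,"rz":0,"fingers":0.5},{"x":-54,"y":-132,"z":0,"rx":0,"ry":0,"rz":0,"fingers":0.5},{"x":-72,"y":-174,"z":0,"rx":0,"ry":0,"rz":0,"fingers":0.5},{"x":-89,"y":-216,"z":0,"rx":0,"ry":0,"rz":0,"fingers":0.5},{"x":-106,"y":-258,"z":0,"rx":0,"ry":0,"rz":0,"fingers":0.5},{"x":-120,"y":-292,"z":0,"rx":0,"ry":0,"rz":0,"fingers":0.5},{"x":-130,"y":-316,"z":0,"rx":0,"ry":0,"rz":0,"fingers":0.5},{"x":-130,"y":-316,"z":0,"rx":0,"ry":0,"rz":0,"fingers":0.5},{"x":-130,"y":-316,"z":0,"rx":0,"ry":0,"rz":0,"fingers":0.5}]}}

```text
time_s: 5.95
tool_pos: [0.4779, 0.2521, 0.1031]
tool_rot: [179.9, 0.0, -0.0]
force: [0.6, 0.5, -0.2]
grip_width: 0.0387
grasp_force: 10.0
```

Run:
```python
from h import *
np.set_printoptions(precision=4,suppress=True)
w=snap("wrist","w4");s=snap("side","s4");c=snap("scene","c4")
for b in blobs(w,(100,100,40),(118,255,255),300):
    print(cv2.boundingRect(b))
m=cv2.imread("pics/w4.png");a=s["image"][150:270,200:400,::-1]
o=np.zeros((480,800,3),np.uint8);o[:360,:480]=cv2.resize(m,(480,360));o[:192,480:]=cv2.resize(a,(320,192))
o[200:440,480:]=cv2.resize(c["image"][190:310,360:520,::-1],(320,240));cv2.imwrite("pics/v4.png",o)
```

```text
(222, 157, 184, 142)
```

View pics/v4.png

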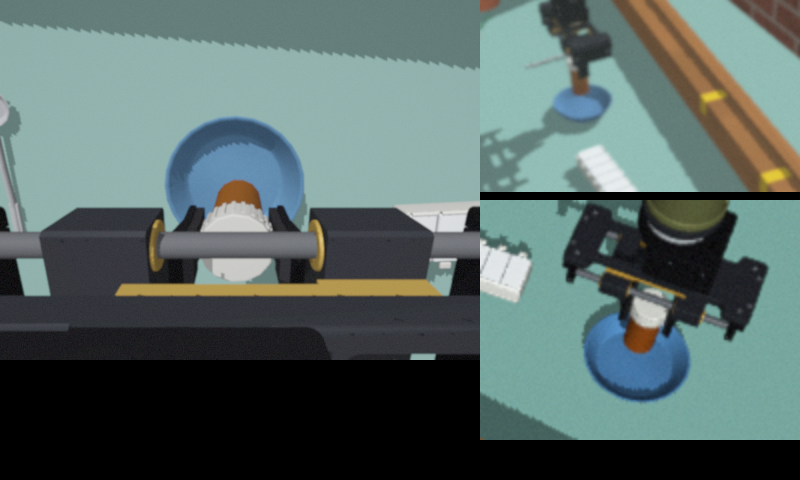

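The wrist view shows the rim spanning columns 222–406 (full scale), top at row 157, and the vial over the dish; checking that against the tool.

Run:
```python
from h import *
w=ld("w4");print(onz(w,(314,157),.024)-[.06,0,0],onz(w,(222,225),.024),onz(w,(405.5,235),.024))
```

```text
[0.47670625 0.25311133 0.024     ] [0.49487242 0.31112786 0.024     ] [0.48817195 0.19514487 0.024     ]
```

{"api": "drive_tool", "payload": {"moves": [{"x":-1,"y":-1,"z":15,"rx":0,"ry":0,"rz":0,"fingers":0.5},{"x":-1,"y":-1,"z":30,"rx":0,"ry":0,"rz":0,"fingers":0.5},{"x":-1,"y":-1,"z":37,"rx":0,"ry":0,"rz":0,"fingers":0.5},{"x":-1,"y":-1,"z":40,"rx":0,"ry":0,"rz":0,"fingers":0.5},{"x":-1,"y":-1,"z":42,"rx":0,"ry":0,"rz":0,"fingers":0.5},{"x":-1,"y":-1,"z":43,"rx":0,"ry":0,"rz":0,"fingers":0.5},{"x":-1,"y":-1,"z":43,"rx":0,"ry":0,"rz":0,"fingers":0.5}]}}

```text
time_s: 6.98
tool_pos: [0.4773, 0.2541, 0.0608]
tool_rot: [-180.0, -0.0, -0.0]
force: [0.4, 0.0, -0.0]
grip_width: 0.0384
grasp_force: 10.0
```

{"api": "drive_tool", "payload": {"moves": [{"x":0,"y":0,"z":1,"rx":0,"ry":0,"rz":0,"fingers":0.5},{"x":0,"y":0,"z":1,"rx":0,"ry":0,"rz":0,"fingers":0.5},{"x":0,"y":0,"z":1,"rx":0,"ry":0,"rz":0,"fingers":0},{"x":0,"y":0,"z":1,"rx":0,"ry":0,"rz":0,"fingers":-0.5},{"x":0,"y":0,"z":1,"rx":0,"ry":0,"rz":0,"fingers":-0.7},{"x":0,"y":0,"z":1,"rx":0,"ry":0,"rz":0,"fingers":-0.7},{"x":0,"y":0,"z":1,"rx":0,"ry":0,"rz":0,"fingers":-0.7},{"x":0,"y":0,"z":-20,"rx":0,"ry":0,"rz":0,"fingers":-0.7},{"x":0,"y":0,"z":-60,"rx":0,"ry":0,"rz":0,"fingers":-0.7},{"x":0,"y":0,"z":-100,"rx":0,"ry":0,"rz":0,"fingers":-0.7},{"x":0,"y":0,"z":-100,"rx":0,"ry":0,"rz":0,"fingers":-0.7}]}}

```text
time_s: 8.35
tool_pos: [0.4793, 0.2553, 0.1644]
tool_rot: [-179.8, -0.4, -0.0]
force: [-0.5, -0.1, -1.0]
grip_width: 0.074
grasp_force: 0.0
```

Run:
```python
from h import *
np.set_printoptions(precision=4,suppress=True)
w=snap("wrist","w5");s=snap("side","s5");c=snap("scene","c5")
# tray in the side/scene views, now less hidden
for n,d,roi in(("side",s,(285,285,400,380)),("scene",c,(175,150,300,215))):
    for b in blobs(d,(12,60,120),(23,185,255),300,roi): print(n,cv2.contourArea(b),quad(b,.03).tolist())
o=np.zeros((600,800,3),np.uint8);o[:300,:400]=cv2.resize(s["image"][170:260,230:350,::-1],(400,300));o[:300,400:]=cv2.resize(c["image"][195:300,380:520,::-1],(400,300))
o[300:,:400]=cv2.resize(s["image"][285:375,285:405,::-1],(400,300));o[300:,400:]=cv2.resize(c["image"][140:230,175:295,::-1],(400,300))
cv2.imwrite("pics/v5.png",o)
```

```text
side 3632.5 [[315, 294], [388, 332], [369, 371], [297, 327]]
scene 2313.0 [[275, 169], [275, 202], [190, 203], [192, 170]]
```

View pics/v5.png

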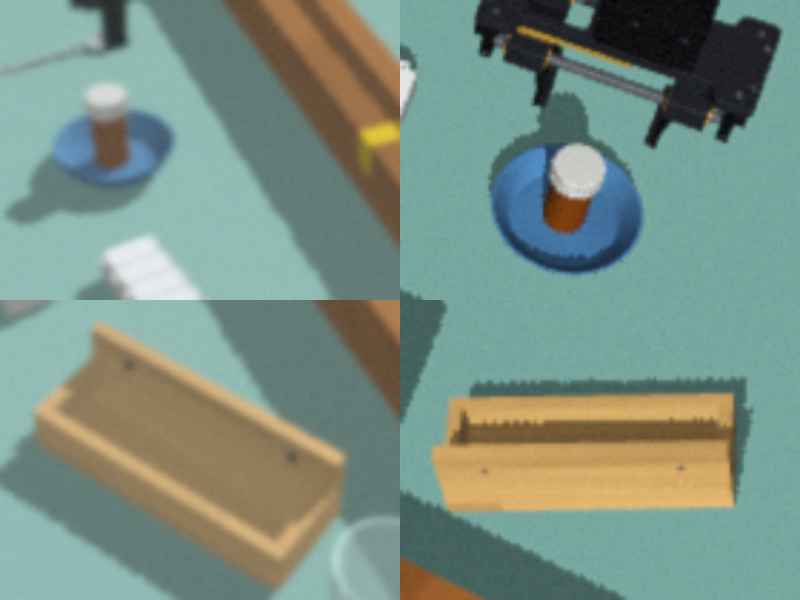

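The vial stands upright mid-dish. Tray corners are readable in both views, so triangulating: back-top scene (184.6,185),(275.2,182.9) with side (388.5,333),(314.1,291.6); lip-top scene (190,169.1),(274.9,168.2) with side (369,360.6),(295.8,318.6).

Run:
```python
from h import *
np.set_printoptions(precision=4,suppress=True)
s,c=ld("s5"),ld("c5")
P={}
for n,a,b,z in(("backR",(388.5,333),(184.6,185),.065),("backL",(314.1,291.6),(275.2,182.9),.065),("lipR",(369,360.6),(190,169.1),.036),("lipL",(295.8,318.6),(274.9,168.2),.036)):
    u,v=onz(s,a,z),onz(c,b,z);P[n]=(u+v)[:2]/2;print(n,tri((s,a),(c,b)),u[:2],v[:2])
ang=lambda v:np.degrees(np.arctan2(v[1],v[0]))
y=P["backL"]-P["backR"];y2=P["lipL"]-P["lipR"];print("yaw",ang(y)-90,ang(y2)-90,np.linalg.norm(y),np.linalg.norm(y2))
cen=sum(P.values())/4;th=np.radians((ang(y)+ang(y2))/2-90);print("centre",cen,"lip mid",cen-.034*np.array([np.cos(th),np.sin(th)]),np.degrees(th), "depth",np.linalg.norm((P["backL"]+P["backR"]-P["lipL"]-P["lipR"])/2))
```

```text
backR (array([ 0.5379, -0.3631,  0.0667]), [2.0, 2.0]) [ 0.5403 -0.3634] [ 0.5354 -0.3627]
backL (array([ 0.4465, -0.1706,  0.0677]), [3.9, 3.9]) [ 0.4502 -0.1715] [ 0.4411 -0.1697]
lipR (array([ 0.4731, -0.3914,  0.0411]), [0.4, 0.4]) [ 0.4755 -0.3887] [ 0.4695 -0.3942]
lipL (array([ 0.382 , -0.2045,  0.0362]), [1.9, 1.9]) [ 0.3833 -0.2059] [ 0.3801 -0.2036]
yaw 25.59766028036948 25.93527261684413 0.21339116293758392 0.2075989498836303
centre [ 0.4594 -0.2825] lip mid [ 0.4288 -0.2972] 25.766466448606806 depth 0.07177850527120695
```

{"api": "drive_tool", "payload": {"moves": [{"x":0,"y":15,"z":0,"rx":0,"ry":0,"rz":-0.05,"fingers":-0.7},{"x":5,"y":50,"z":0,"rx":0,"ry":0,"rz":-0.2,"fingers":-0.7},{"x":10,"y":95,"z":0,"rx":0,"ry":0,"rz":-0.36,"fingers":-0.7},{"x":15,"y":140,"z":0,"rx":0,"ry":0,"rz":-0.52,"fingers":-0.7},{"x":20,"y":185,"z":0,"rx":0,"ry":0,"rz":-0.68,"fingers":-0.7},{"x":20,"y":230,"z":0,"rx":0,"ry":0,"rz":-0.84,"fingers":-0.7},{"x":20,"y":275,"z":0,"rx":0,"ry":0,"rz":-1.0,"fingers":-0.7},{"x":15,"y":320,"z":0,"rx":0,"ry":0,"rz":-1.16,"fingers":-0.7},{"x":10,"y":365,"z":0,"rx":0,"ry":0,"rz":-1.32,"fingers":-0.7},{"x":0,"y":410,"z":0,"rx":0,"ry":0,"rz":-1.48,"fingers":-0.7},{"x":-15,"y":455,"z":5,"rx":0,"ry":0,"rz":-1.64,"fingers":-0.7},{"x":-30,"y":500,"z":10,"rx":0,"ry":0,"rz":-1.8,"fingers":-0.7},{"x":-42,"y":535,"z":15,"rx":0,"ry":0,"rz":-1.94,"fingers":-0.7},{"x":-49,"y":551,"z":20,"rx":0,"ry":0,"rz":-2.02,"fingers":-0.7},{"x":-49,"y":551,"z":20,"rx":0,"ry":0,"rz":-2.02,"fingers":-0.7},{"x":-49,"y":551,"z":20,"rx":0,"ry":0,"rz":-2.02,"fingers":-0.7},{"x":-49,"y":551,"z":20,"rx":0,"ry":0,"rz":-2.02,"fingers":-0.7}]}}

```text
time_s: 10.62
tool_pos: [0.4286, -0.2957, 0.1405]
tool_rot: [180.0, -0.0, 115.8]
force: [0.1, 0.9, 0.3]
grip_width: 0.0736
grasp_force: 0.0
```

Run:
```python
from h import *
from cell import sensors
w=snap("wrist","w6");o=sensors.get_obs();print(o["time_s"],o["tool_pos"],o["tool_rot"],o["qpos"])
```

```text
10.675 [ 0.42864347 -0.29587852  0.14060331] [ 1.79981174e+02 -6.90192875e-03  1.15810431e+02] [ 10.93241605   6.3966458   22.19240736 108.69054897  -2.67433246
  65.40294871  59.9240465 ]
```

View pics/w6.png

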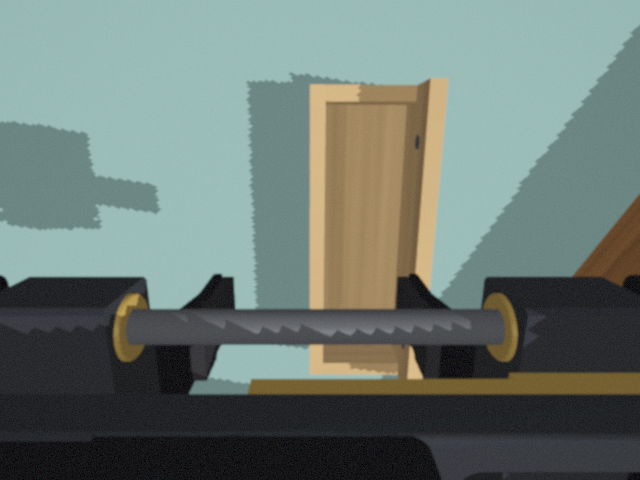

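Wrist view: the lip runs vertically, outer edge from (310,84) to (309,373) — parallel to the jaws. Computing the offset in tool axes.

Run:
```python
from h import *
from cell import sensors
from scipy.spatial.transform import Rotation as R
np.set_printoptions(precision=4,suppress=True)
w=ld("w6");o=sensors.get_obs();Rt=R.from_euler("xyz",o["tool_rot"],degrees=True).as_matrix()
for p in[(310,84),(327,100),(309,373),(323,363)]:
    X=onz(w,p,.036);print(p,X,"tool mm",(Rt.T@(X-o["tool_pos"]))*1e3)
s=ld("s5")
print("lip h",tri((w,(310,84)),(s,(295.8,318.6))),tri((w,(309,373)),(s,(369,360.6))))
```

```text
(310, 84) [ 0.381  -0.2039  0.036 ] tool mm [103.5294  -2.8391 104.6149]
(327, 100) [ 0.395  -0.2078  0.036 ] tool mm [ 93.9224   8.043  104.6173]
(309, 373) [ 0.471  -0.3938  0.036 ] tool mm [-106.6075   -4.5301  104.589 ]
(323, 363) [ 0.4769 -0.3811  0.036 ] tool mm [-97.7895   6.3341 104.5936]
lip h (array([ 0.3823, -0.2045,  0.0353]), [1.5, 1.5]) (array([ 0.4716, -0.3915,  0.0406]), [1.8, 1.8])
```

{"api": "drive_tool", "payload": {"moves": [{"x":-1.5,"y":1.7,"z":30,"rx":0,"ry":0,"rz":0.008,"fingers":-0.4},{"x":-1.5,"y":1.7,"z":60,"rx":0,"ry":0,"rz":0.008,"fingers":-0.4},{"x":-1.5,"y":1.7,"z":90,"rx":0,"ry":0,"rz":0.008,"fingers":-0.4},{"x":-1.5,"y":1.7,"z":110,"rx":0,"ry":0,"rz":0.008,"fingers":-0.4},{"x":-1.5,"y":1.7,"z":117,"rx":0,"ry":0,"rz":0.008,"fingers":-0.4},{"x":-1.5,"y":1.7,"z":119,"rx":0,"ry":0,"rz":0.008,"fingers":-0.4},{"x":-1.5,"y":1.7,"z":119,"rx":0,"ry":0,"rz":0.008,"fingers":0.3},{"x":-1.5,"y":1.7,"z":119,"rx":0,"ry":0,"rz":0.008,"fingers":0.7},{"x":-1.5,"y":1.7,"z":119,"rx":0,"ry":0,"rz":0.008,"fingers":1},{"x":-1.5,"y":1.7,"z":119,"rx":0,"ry":0,"rz":0.008,"fingers":1},{"x":-1.5,"y":1.7,"z":119,"rx":0,"ry":0,"rz":0.008,"fingers":1},{"x":-1.5,"y":1.7,"z":119,"rx":0,"ry":0,"rz":0.008,"fingers":1},{"x":-1.5,"y":1.7,"z":119,"rx":0,"ry":0,"rz":0.008,"fingers":1}], "force": 30}}

```text
time_s: 12.3
tool_pos: [0.4302, -0.2975, 0.0216]
tool_rot: [180.0, 0.0, 115.3]
force: [-0.4, 0.6, 0.4]
grip_width: 0.01
grasp_force: 30.0
```

{"api": "drive_tool", "payload": {"moves": [{"x":0,"y":0,"z":-5,"rx":0,"ry":0,"rz":0,"fingers":1},{"x":0,"y":0,"z":-10,"rx":0,"ry":0,"rz":0,"fingers":1},{"x":5,"y":15,"z":-10,"rx":0,"ry":0,"rz":0.04,"fingers":1},{"x":15,"y":40,"z":-10,"rx":0,"ry":0,"rz":0.11,"fingers":1},{"x":27,"y":68,"z":-10,"rx":0,"ry":0,"rz":0.2,"fingers":1},{"x":40,"y":98,"z":-10,"rx":0,"ry":0,"rz":0.3,"fingers":1},{"x":52,"y":128,"z":-10,"rx":0,"ry":0,"rz":0.4,"fingers":1},{"x":66,"y":155,"z":-10,"rx":0,"ry":0,"rz":0.49,"fingers":1},{"x":88,"y":172,"z":-10,"rx":0,"ry":0,"rz":0.53,"fingers":1},{"x":118,"y":188,"z":-10,"rx":0,"ry":0,"rz":0.531,"fingers":1},{"x":150,"y":206,"z":-10,"rx":0,"ry":0,"rz":0.531,"fingers":1},{"x":178,"y":220,"z":-10,"rx":0,"ry":0,"rz":0.531,"fingers":1},{"x":194,"y":229,"z":-10,"rx":0,"ry":0,"rz":0.531,"fingers":1},{"x":194,"y":229,"z":-10,"rx":0,"ry":0,"rz":0.531,"fingers":1},{"x":194,"y":229,"z":-10,"rx":0,"ry":0,"rz":0.531,"fingers":1},{"x":194,"y":229,"z":-10,"rx":0,"ry":0,"rz":0.531,"fingers":1}]}}

```text
time_s: 14.3
tool_pos: [0.5544, -0.0264, 0.0316]
tool_rot: [180.0, 0.0, 84.7]
force: [0.2, 0.0, -2.5]
grip_width: 0.01
grasp_force: 30.0
```

Run:
```python
from h import *
from cell import sensors
w=snap("wrist","w7");s=snap("side","s7");o=sensors.get_obs();print(o["time_s"],o["tool_pos"],o["tool_rot"],o["force"])
for b in blobs(w,(24,150,120),(34,255,255),100):print(quad(b,.04).tolist())
o=np.zeros((480,800,3),np.uint8);o[:375,:500]=cv2.resize(w["image"][...,::-1],(500,375));o[:300,500:]=cv2.resize(s["image"][180:320,290:430,::-1],(300,300));cv2.imwrite("pics/v7.png",o)
```

```text
14.4 [ 0.55437728 -0.02573699  0.03157999] [1.79996327e+02 2.60486670e-02 8.47342381e+01] [-0.25230139  1.44110975 -2.56828698]
```

View pics/v7.png

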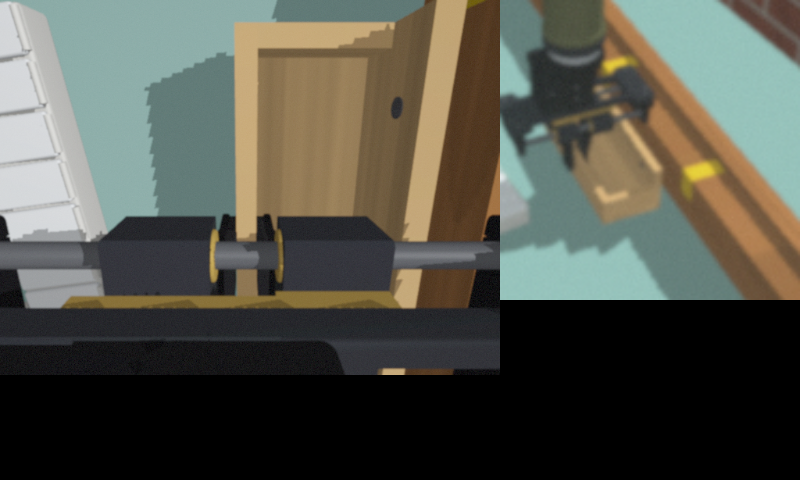

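Tray is held level, about 25 mm short of the rail and parallel to it; lip's far corner is at about (301,29) full scale. That was my 11th picture — one over the allowed ten — so no more viewing, only numeric checks from here.

Run:
```python
from h import *
from cell import sensors
from scipy.spatial.transform import Rotation as R
np.set_printoptions(precision=4,suppress=True)
w=ld("w7");o=sensors.get_obs();Rt=R.from_euler("xyz",o["tool_rot"],degrees=True).as_matrix()
m=cv2.inRange(w["hsv"],np.array((12,50,120)),np.array((24,190,255)))[:200,270:520]
c=max(cv2.findContours(m,cv2.RETR_EXTERNAL,cv2.CHAIN_APPROX_NONE)[0],key=cv2.contourArea)[:,0]+[270,0]
tl=c[np.argmin(c.sum(1))];print("corner",tl)
rows=np.arange(60,190,10);e=[c[(c[:,1]==r)][:,0].min() for r in rows];print(e)
for p in(tl,(e[0],rows[0]),(e[-1],rows[-1])):
    X=onz(w,p,.046);print(p,X,(Rt.T@(X-o["tool_pos"]))*1e3)
O=np.array([.652,-.033]);f=np.radians(-5.1);Rf=np.array([[np.cos(f),-np.sin(f)],[np.sin(f),np.cos(f)]])
print("lip mid in frame mm",(Rf.T@(o["tool_pos"][:2]-O))*1e3)
```

```text
corner [301  29]
[np.int64(301), np.int64(300), np.int64(300), np.int64(300), np.int64(300), np.int64(300), np.int64(300), np.int64(301), np.int64(301), np.int64(301), np.int64(301), np.int64(301), np.int64(301)]
[301  29] [0.5594 0.0794 0.046 ] [105.1041  -4.6269 -14.4681]
(np.int64(301), np.int64(60)) [0.5584 0.0699 0.046 ] [ 95.6102  -4.7327 -14.4638]
(np.int64(301), np.int64(180)) [0.5543 0.0296 0.046 ] [ 55.1018  -5.1842 -14.4454]
lip mid in frame mm [-97.8819  -1.4438]
```

{"api": "drive_tool", "payload": {"moves": [{"x":1,"y":5,"z":3,"rx":0,"ry":0,"rz":0,"fingers":1},{"x":1,"y":11,"z":6,"rx":0,"ry":0,"rz":0,"fingers":1},{"x":1,"y":15,"z":9,"rx":0,"ry":0,"rz":0,"fingers":1},{"x":1,"y":17,"z":10,"rx":0,"ry":0,"rz":0,"fingers":1},{"x":1,"y":18,"z":10,"rx":0,"ry":0,"rz":0,"fingers":1},{"x":1,"y":19,"z":10,"rx":0,"ry":0,"rz":0,"fingers":1},{"x":1,"y":19,"z":10,"rx":0,"ry":0,"rz":0,"fingers":1}]}}

```text
time_s: 15.28
tool_pos: [0.5737, -0.0252, 0.0216]
tool_rot: [180.0, 0.0, 84.8]
force: [-0.4, 0.0, -1.2]
grip_width: 0.0098
grasp_force: 30.0
```

{"api": "drive_tool", "payload": {"moves": [{"x":0,"y":0.5,"z":0,"rx":0,"ry":0,"rz":0,"fingers":1},{"x":0,"y":1,"z":0,"rx":0,"ry":0,"rz":0,"fingers":1},{"x":0,"y":1.5,"z":0,"rx":0,"ry":0,"rz":0,"fingers":1},{"x":0,"y":2,"z":0,"rx":0,"ry":0,"rz":0,"fingers":1},{"x":0,"y":2,"z":0,"rx":0,"ry":0,"rz":0,"fingers":1}]}}

```text
time_s: 15.9
tool_pos: [0.5755, -0.0253, 0.0216]
tool_rot: [180.0, 0.0, 84.8]
force: [-2.0, 0.6, 0.1]
grip_width: 0.01
grasp_force: 30.0
```

{"api": "drive_tool", "payload": {"moves": [{"x":0,"y":0.5,"z":0,"rx":0,"ry":0,"rz":0,"fingers":1},{"x":0,"y":1,"z":0,"rx":0,"ry":0,"rz":0,"fingers":1},{"x":0,"y":1.5,"z":0,"rx":0,"ry":0,"rz":0,"fingers":1},{"x":0,"y":1.5,"z":0,"rx":0,"ry":0,"rz":0,"fingers":1}]}}

```text
time_s: 16.4
tool_pos: [0.577, -0.0255, 0.0216]
tool_rot: [180.0, 0.0, 84.8]
force: [-2.0, 0.5, 0.1]
grip_width: 0.0094
grasp_force: 30.0
```

{"api": "drive_tool", "payload": {"moves": [{"x":0,"y":0.5,"z":0,"rx":0,"ry":0,"rz":0,"fingers":1},{"x":0,"y":1,"z":0,"rx":0,"ry":0,"rz":0,"fingers":1},{"x":0,"y":1,"z":0,"rx":0,"ry":0,"rz":0,"fingers":1}]}}

```text
time_s: 16.77
tool_pos: [0.5781, -0.0255, 0.0216]
tool_rot: [180.0, 0.0, 84.8]
force: [-2.8, 0.6, 1.2]
grip_width: 0.0097
grasp_force: 30.0
```

{"api": "drive_tool", "payload": {"moves": [{"x":0,"y":0.5,"z":0,"rx":0,"ry":0,"rz":0,"fingers":1},{"x":0,"y":0.5,"z":0,"rx":0,"ry":0,"rz":0,"fingers":1}]}}

```text
time_s: 17.02
tool_pos: [0.5785, -0.0256, 0.0216]
tool_rot: [180.0, 0.0, 84.8]
force: [-3.6, 0.4, 2.0]
grip_width: 0.01
grasp_force: 30.0
```

{"api": "drive_tool", "payload": {"moves": [{"x":0,"y":0.5,"z":0,"rx":0,"ry":0,"rz":0,"fingers":1},{"x":0,"y":0.5,"z":0,"rx":0,"ry":0,"rz":0,"fingers":1}]}}

```text
time_s: 17.27
tool_pos: [0.579, -0.0257, 0.0216]
tool_rot: [180.0, 0.0, 84.8]
force: [-3.1, -0.5, 1.8]
grip_width: 0.0096
grasp_force: 30.0
```

{"api": "drive_tool", "payload": {"moves": [{"x":0,"y":0.5,"z":0,"rx":0,"ry":0,"rz":0,"fingers":1},{"x":0,"y":0.5,"z":0,"rx":0,"ry":0,"rz":0,"fingers":1}]}}

```text
time_s: 17.52
tool_pos: [0.5795, -0.0257, 0.0216]
tool_rot: [180.0, 0.0, 84.8]
force: [-3.7, 0.5, 2.4]
grip_width: 0.01
grasp_force: 30.0
```

{"api": "drive_tool", "payload": {"moves": [{"x":0,"y":0.5,"z":-0.5,"rx":0,"ry":0,"rz":0,"fingers":1},{"x":0,"y":0.5,"z":-0.5,"rx":0,"ry":0,"rz":0,"fingers":1}]}}

```text
time_s: 17.77
tool_pos: [0.5803, -0.0258, 0.0218]
tool_rot: [179.9, 0.0, 84.8]
force: [-0.5, -0.3, -1.4]
grip_width: 0.0098
grasp_force: 30.0
```

{"api": "drive_tool", "payload": {"moves": [{"x":0,"y":0.5,"z":0,"rx":0,"ry":0,"rz":0,"fingers":1},{"x":0,"y":0.5,"z":0,"rx":0,"ry":0,"rz":0,"fingers":1}]}}

```text
time_s: 18.02
tool_pos: [0.5805, -0.0258, 0.0219]
tool_rot: [180.0, 0.0, 84.8]
force: [-1.1, 0.2, -3.7]
grip_width: 0.0098
grasp_force: 30.0
```

{"api": "drive_tool", "payload": {"moves": [{"x":0,"y":0.5,"z":0,"rx":0,"ry":0,"rz":0,"fingers":1},{"x":0,"y":0.5,"z":0,"rx":0,"ry":0,"rz":0,"fingers":1}]}}

```text
time_s: 18.27
tool_pos: [0.5807, -0.0259, 0.0219]
tool_rot: [-180.0, 0.0, 84.8]
force: [-0.2, -0.1, -2.9]
grip_width: 0.0096
grasp_force: 30.0
```

{"api": "drive_tool", "payload": {"moves": [{"x":0,"y":0.5,"z":0,"rx":0,"ry":0,"rz":0,"fingers":1},{"x":0,"y":0.5,"z":0,"rx":0,"ry":0,"rz":0,"fingers":1}]}}

```text
time_s: 18.52
tool_pos: [0.5809, -0.026, 0.0219]
tool_rot: [-179.9, 0.0, 84.8]
force: [-1.4, -0.2, -2.7]
grip_width: 0.0101
grasp_force: 30.0
```

{"api": "drive_tool", "payload": {"moves": [{"x":0,"y":0.5,"z":0,"rx":0,"ry":0,"rz":0,"fingers":1},{"x":0,"y":0.5,"z":0,"rx":0,"ry":0,"rz":0,"fingers":1}]}}

```text
time_s: 18.77
tool_pos: [0.5809, -0.026, 0.0217]
tool_rot: [-179.9, 0.0, 84.8]
force: [-5.1, -0.2, -2.2]
grip_width: 0.0096
grasp_force: 30.0
```

{"api": "drive_tool", "payload": {"moves": [{"x":0,"y":0.5,"z":0,"rx":0,"ry":0,"rz":0,"fingers":1},{"x":0,"y":0.5,"z":0,"rx":0,"ry":0,"rz":0,"fingers":1}]}}

```text
time_s: 19.02
tool_pos: [0.5809, -0.026, 0.0217]
tool_rot: [-179.8, 0.0, 84.8]
force: [-7.4, -0.8, -0.9]
grip_width: 0.0101
grasp_force: 30.0
```

{"api": "drive_tool", "payload": {"moves": [{"x":0,"y":0.5,"z":0,"rx":0,"ry":0,"rz":0,"fingers":1},{"x":0,"y":0.5,"z":0,"rx":0,"ry":0,"rz":0,"fingers":1},{"x":0,"y":0.5,"z":0,"rx":0,"ry":0,"rz":0,"fingers":1},{"x":0,"y":0.5,"z":0,"rx":0,"ry":0,"rz":0,"fingers":1}]}}

```text
time_s: 19.52
tool_pos: [0.5809, -0.026, 0.0217]
tool_rot: [-179.8, 0.0, 84.8]
force: [-8.4, -0.7, 0.6]
grip_width: 0.0096
grasp_force: 30.0
```

Run:
```python
from h import *
from cell import sensors
np.set_printoptions(precision=4,suppress=True)
F=[]
w=snap("wrist","w8");F.append(sensors.get_obs()["force"]);s=snap("side","s8");F.append(sensors.get_obs()["force"])
o=sensors.get_obs();print(F,o["tool_pos"],o["tool_rot"],o["wrist_torque"])
# lip outer edge, back top edges and rail direction in the wrist view
m=cv2.inRange(w["hsv"],np.array((12,50,150)),np.array((24,150,255)))
cs=cv2.findContours(m[:230,:],cv2.RETR_EXTERNAL,cv2.CHAIN_APPROX_NONE)[0]
for c in sorted(cs,key=cv2.contourArea)[::-1][:2]:print(cv2.contourArea(c),cv2.boundingRect(c),quad(c,.02).tolist())
for r in(40,90,140,190):print(r,[tuple(int(v) for v in w["hsv"][r,x]) for x in range(520,640,12)])
```

```text
[array([-8.5413, -0.7851,  0.6164]), array([-8.2585, -0.7436,  0.4035])] [ 0.5809 -0.026   0.0217] [-179.7609    0.0121   84.8422] [-0.0777  1.5767  0.1295]
32563.5 (298, 28, 207, 202) [[504, 28], [456, 229], [301, 229], [299, 29]]
11239.5 (570, 0, 70, 230) [[639, 0], [639, 229], [571, 229], [610, 0]]
40 [(17, 107, 133), (18, 113, 124), (19, 105, 124), (19, 90, 223), (18, 103, 166), (19, 103, 164), (15, 155, 97), (15, 150, 175), (15, 140, 180), (15, 140, 180)]
90 [(17, 98, 128), (17, 112, 116), (19, 97, 177), (19, 88, 224), (17, 103, 166), (17, 104, 162), (12, 135, 102), (16, 143, 178), (16, 141, 181), (15, 141, 181)]
140 [(18, 102, 125), (17, 104, 127), (19, 88, 225), (19, 101, 170), (17, 98, 167), (16, 145, 97), (16, 147, 184), (15, 144, 183), (16, 149, 180), (16, 146, 182)]
190 [(16, 109, 122), (19, 91, 221), (18, 91, 225), (18, 105, 168), (17, 150, 95), (16, 138, 192), (16, 147, 191), (15, 138, 194), (15, 138, 194), (16, 145, 190)]
```

{"api": "drive_tool", "payload": {"moves": [{"x":0,"y":0.5,"z":0,"rx":0,"ry":0,"rz":0,"fingers":1},{"x":0,"y":0.5,"z":0,"rx":0,"ry":0,"rz":0,"fingers":1},{"x":0,"y":0.5,"z":0,"rx":0,"ry":0,"rz":0,"fingers":1},{"x":0,"y":0.5,"z":0,"rx":0,"ry":0,"rz":0,"fingers":1},{"x":0,"y":0.5,"z":0,"rx":0,"ry":0,"rz":0,"fingers":1},{"x":0,"y":0.5,"z":0,"rx":0,"ry":0,"rz":0,"fingers":1},{"x":0,"y":0.5,"z":0,"rx":0,"ry":0,"rz":0,"fingers":1},{"x":0,"y":0.5,"z":0,"rx":0,"ry":0,"rz":0,"fingers":1}]}}

```text
time_s: 20.62
tool_pos: [0.5809, -0.026, 0.0217]
tool_rot: [-179.7, 0.0, 84.8]
force: [-10.2, -1.4, 2.7]
grip_width: 0.0095
grasp_force: 30.0
```

Run:
```python
from h import *
np.set_printoptions(precision=4,suppress=True)
s=snap("side","s9");c=snap("scene","c9");w=ld("w8")
O=np.array([.652,-.033]);f=np.radians(-5.1);Rf=np.array([[np.cos(f),-np.sin(f)],[np.sin(f),np.cos(f)]])
fr=lambda X:(Rf.T@(X[:2]-O)*1e3).round(1)
for n,d in(("side",s),("scene",c),("wrist",w)):
    for b in blobs(d,(24,150,100),(34,255,255),30):
        q=quad(b,.04);print(n,q.tolist(),[fr(onz(d,p,.07)).tolist() for p in q])
print("tray back top far corner (wrist)",quad(max(cv2.findContours(cv2.inRange(w["hsv"],np.array((17,50,195)),np.array((21,120,255)))[:230],0,1)[0],key=cv2.contourArea),.02).tolist())
# light-wood tray against darker rail in the scene and side views
for n,d,z in(("scene",c,.065),("side",s,.065)):
    for b in blobs(d,(17,60,140),(22,135,255),60,(200,190,420,340)):
        q=quad(b,.03);print(n,cv2.contourArea(b),q.tolist(),[fr(onz(d,p,z)).tolist() for p in q])
```

```text
side [[392, 258], [377, 269], [379, 259]] [[45.0, -124.9], [-11.3, -147.6], [11.5, -115.2]]
scene [[167, 95], [170, 110], [165, 116], [141, 115], [137, 103], [143, 95]] [[-305.1, -557.7], [-264.8, -517.0], [-241.3, -515.0], [-213.8, -571.1], [-242.8, -607.8], [-274.0, -613.0]]
scene [[336, 297], [343, 302], [333, 315], [326, 310]] [[0.2, 118.1], [3.3, 136.3], [39.5, 132.6], [36.7, 114.6]]
scene [[243, 251], [235, 264], [228, 262], [236, 248]] [[1.3, -113.5], [37.5, -110.2], [40.8, -126.2], [2.4, -131.2]]
wrist [[549, 0], [536, 9], [537, 0]] [[-13.1, 104.4], [-16.1, 102.4], [-16.1, 104.4]]
tray back top far corner (wrist) [[405, 28], [327, 229], [301, 229], [299, 29]]
side 818.5 [[359, 239], [375, 259], [373, 274], [349, 283], [338, 258]] [[2.3, -13.3], [4.7, -106.2], [-26.7, -155.7], [-97.0, -161.7], [-84.5, -64.3]]
```

Numeric checks put the tray within about 3 mm of mid-tapes. The push is 10.2 N, so I'm holding it.

{"api": "drive_tool", "payload": {"moves": [{"x":0,"y":0,"z":0,"rx":0,"ry":0,"rz":0,"fingers":1},{"x":0,"y":0,"z":0,"rx":0,"ry":0,"rz":0,"fingers":1},{"x":0,"y":0,"z":0,"rx":0,"ry":0,"rz":0,"fingers":1},{"x":0,"y":0,"z":0,"rx":0,"ry":0,"rz":0,"fingers":1},{"x":0,"y":0,"z":0,"rx":0,"ry":0,"rz":0,"fingers":1},{"x":0,"y":0,"z":0,"rx":0,"ry":0,"rz":0,"fingers":1},{"x":0,"y":0,"z":0,"rx":0,"ry":0,"rz":0,"fingers":1},{"x":0,"y":0,"z":0,"rx":0,"ry":0,"rz":0,"fingers":1},{"x":0,"y":0,"z":0,"rx":0,"ry":0,"rz":0,"fingers":1},{"x":0,"y":0,"z":0,"rx":0,"ry":0,"rz":0,"fingers":1},{"x":0,"y":0,"z":0,"rx":0,"ry":0,"rz":0,"fingers":1},{"x":0,"y":0,"z":0,"rx":0,"ry":0,"rz":0,"fingers":1},{"x":0,"y":0,"z":0,"rx":0,"ry":0,"rz":0,"fingers":1},{"x":0,"y":0,"z":0,"rx":0,"ry":0,"rz":0,"fingers":1},{"x":0,"y":0,"z":0,"rx":0,"ry":0,"rz":0,"fingers":1},{"x":0,"y":0,"z":0,"rx":0,"ry":0,"rz":0,"fingers":1},{"x":0,"y":0,"z":0,"rx":0,"ry":0,"rz":0,"fingers":1},{"x":0,"y":0,"z":0,"rx":0,"ry":0,"rz":0,"fingers":1},{"x":0,"y":0,"z":0,"rx":0,"ry":0,"rz":0,"fingers":1},{"x":0,"y":0,"z":0,"rx":0,"ry":0,"rz":0,"fingers":1}]}}

```text
time_s: 23.22
tool_pos: [0.5809, -0.026, 0.0217]
tool_rot: [-179.7, 0.0, 84.8]
force: [-8.9, 0.5, 2.2]
grip_width: 0.0092
grasp_force: 30.0
```

{"api": "drive_tool", "payload": {"moves": [{"x":0,"y":0,"z":0,"rx":0,"ry":0,"rz":0,"fingers":1},{"x":0,"y":0,"z":0,"rx":0,"ry":0,"rz":0,"fingers":1},{"x":0,"y":0,"z":0,"rx":0,"ry":0,"rz":0,"fingers":1},{"x":0,"y":0,"z":0,"rx":0,"ry":0,"rz":0,"fingers":1},{"x":0,"y":0,"z":0,"rx":0,"ry":0,"rz":0,"fingers":1},{"x":0,"y":0,"z":0,"rx":0,"ry":0,"rz":0,"fingers":1},{"x":0,"y":0,"z":0,"rx":0,"ry":0,"rz":0,"fingers":1},{"x":0,"y":0,"z":0,"rx":0,"ry":0,"rz":0,"fingers":1},{"x":0,"y":0,"z":0,"rx":0,"ry":0,"rz":0,"fingers":1},{"x":0,"y":0,"z":0,"rx":0,"ry":0,"rz":0,"fingers":1},{"x":0,"y":0,"z":0,"rx":0,"ry":0,"rz":0,"fingers":1},{"x":0,"y":0,"z":0,"rx":0,"ry":0,"rz":0,"fingers":1}]}}

```text
time_s: 24.72
tool_pos: [0.5809, -0.026, 0.0217]
tool_rot: [-179.7, 0.0, 84.8]
force: [-10.0, -0.4, 1.6]
grip_width: 0.01
grasp_force: 30.0
```

```bash
python3 -c "
from cell import workorder
print(workorder.sign_off())"
```

```text
the job is handed in; nothing more can be done
None
```

The vial stands upright in the blue dish. The tray is flat against the frame, within about 3 mm of mid-tapes, and still held with a steady push of about 10 N (over 4 s before hand-in). I viewed 11 pictures, one over the limit of 10, and the sign-off gave no verdict.

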